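# Put three mixed-up microscope objectives back on their own stands

### The arm

A 6-joint arm with a two-finger parallel gripper is mounted at the origin on the work surface. World frame = base frame: x ahead of the robot, y to its left, z up, the work surface at z = 0. Lengths are in m, angles in rad, forces in N, time in s.
With the tool pointing down it reaches from about 0.25 to 0.775 m from the base axis. Payload 4 kg.
Tool frame: the origin (TCP) lies at the very end of the fingers, on their centre line; the grasp point (between the pads) lies 19 mm behind it; x points along the fingers, y is the direction in which the jaws open and shut, and the axes are right-handed (so a half turn about x gives the same grasp; the last joint's range is limited). The gripper opens to 94 mm and grips with 3 to 60 N. Pads are 16 mm wide; open, the fingers measure 119 mm over their backs; the gripper's body (75 mm by 177 mm) begins 78 mm behind the grasp point.
Start: joints at [-1.237, 0.087, 1.371, -0, 1.684, -0.103], TCP at [0.233, -0.498, 0.206] pointing down, gripper open.
Joint ranges: [-3.1, 3.1], [-0.76, 2.03], [0.27, 2.55], [-1.08, 4.22], [0.17, 2.65], [-2.57, 2.57]. Speed limits (rad/s): [2.79, 2.79, 3.14, 3.14, 3.14, 3.14].

### API

Orientations are given as [roll, pitch, yaw] about the fixed x, y, z axes, in that order (R = Rz(yaw) Ry(pitch) Rx(roll)).
In Python, from bench import robot gives the robot as it stands.
- The arm moves only by the tool carry_out, never from a script. Its argument "targets" is a list of rows, each a list of 5 numbers: the closure, from 0 (fully open) to 1 (shut), then the shift along the tool's x, y, z in cm, then the turn about the tool's x in degrees. In form: [[fingers, tx, ty, tz, turn], ...]. A call has 1 to 20 rows; each row shifts and turns the commanded pose from where the row before left it, along the tool's axes as they then stand; what a row does not reach is not made up. A row lasts 1/10 s, in which the tool goes at most 50 mm and 8.59 degrees, less where a joint would pass 70% of its speed; a pose out of reach is approached as far as the arm can. A call is refused whole if a number of a shift passes 5 or a number of a turn 8.59, either way. A call with a gripper value outside its range is refused whole. The fingers move at their own pace and stop on an object; the grip force is fixed at half the most. Time passes only in rows, so rows that do not move let the fingers close. It gives the time, the measured TCP pose, the force and the opening at its end, in the units of the state.
- robot.get_obs(): the state, without advancing time (a new reading comes with each control period).
- robot.snapshot(name): name is "side" or "top"; returns a dict with "image" (480x640x3 uint8, red, green, blue), "camera_matrix" (3x3 intrinsics, pixels), "pose" (4x4, takes a point from camera to world coordinates). Camera axes: x right, y up, looking along -z (the intrinsics and any distortion apply to the point x, -y, -z); pixel columns grow to the right and rows downward; lengths in m; the calibration is good to about 2 mm. A picture is of the moment at which its call begins. There is no depth.
- robot.close_job(): hands the job in, once; it reports no verdict.
The state is a dict: "time": time; "joint_positions": joint angles; "qvel": joint speeds; "joint_torque": joint torques, N m; "tool_pos": TCP position; "ee_rot": TCP orientation; "wrist_force": force on the tool from outside, world axes, zero at the start; "wrist_torque": the same for the moment, N m; "width": finger opening in m.
Only numpy, scipy, OpenCV 4.12 (cv2) and the standard library are available. Lean on these libraries where they do the work, as an engineer would, in place of code of your own. Each camera call takes 0.05 s, during which the arm holds its last target. There are 200 camera calls.

### The job

The three microscope objectives were parked on the wrong stands: move each one onto the stand whose ring has the colour of its own band, so that it stands upright inside the ring. Use the empty grey stand as the stopover to begin the exchange. They are delicate optics, so set them down gently, never topple one, and leave the glass dish, the dropper bottle and the cuvette rack where they are.

Things in the scene. Friction and masses are not known exactly. Their poses are not given: they have to be found in the camera images.
- objective_red (a point): microscope objective with a red band and red shoulder: black upright cylinder 32 mm in diameter, 60 mm high in all (full width up to 44 mm above its foot, then tapering to a 17 mm steel nose), flat foot, 0.1 to 0.2 kg, loose. Point: on its axis, half-way up (30 mm above its foot); z is up along the axis; grasp it here across the barrel from any side. At the start it stands on a stand of another colour.
- objective_yellow (a point): microscope objective with a yellow band and yellow shoulder: black upright cylinder 32 mm in diameter, 60 mm high in all (full width up to 44 mm above its foot, then tapering to a 17 mm steel nose), flat foot, 0.1 to 0.2 kg, loose. Point: on its axis, half-way up (30 mm above its foot); z is up along the axis; grasp it here across the barrel from any side. At the start it stands on a stand of another colour.
- objective_blue (a point): microscope objective with a blue band and blue shoulder: black upright cylinder 32 mm in diameter, 60 mm high in all (full width up to 44 mm above its foot, then tapering to a 17 mm steel nose), flat foot, 0.1 to 0.2 kg, loose. Point: on its axis, half-way up (30 mm above its foot); z is up along the axis; grasp it here across the barrel from any side. At the start it stands on a stand of another colour.
- stand_red: fixed stand with a red ring, the proper place of the red objective: black square foot 72 mm wide carrying a red ring 66 mm outside, 54 mm inside, its rim 8 mm above the table, floor inside the ring of the same colour; an objective stands on the floor inside the ring, 4 mm above the table, so that its centre point is then 34 mm above the table. Origin: centre of the underside, on the table; z up.
- stand_yellow: fixed stand with a yellow ring, the proper place of the yellow objective: black square foot 72 mm wide carrying a yellow ring 66 mm outside, 54 mm inside, its rim 8 mm above the table, floor inside the ring of the same colour; an objective stands on the floor inside the ring, 4 mm above the table, so that its centre point is then 34 mm above the table. Origin: centre of the underside, on the table; z up.
- stand_blue: fixed stand with a blue ring, the proper place of the blue objective: black square foot 72 mm wide carrying a blue ring 66 mm outside, 54 mm inside, its rim 8 mm above the table, floor inside the ring of the same colour; an objective stands on the floor inside the ring, 4 mm above the table, so that its centre point is then 34 mm above the table. Origin: centre of the underside, on the table; z up.
- stand_spare: fixed stand with a grey ring, empty at the start: the free spot: black square foot 72 mm wide carrying a grey ring 66 mm outside, 54 mm inside, its rim 8 mm above the table, floor inside the ring of the same colour; an objective stands on the floor inside the ring, 4 mm above the table, so that its centre point is then 34 mm above the table. Origin: centre of the underside, on the table; z up.
- dish: bystander: open round glass dish 56 mm wide, 12 mm high with a blue chip in it, loose. Origin: centre of its underside.
- dropper: bystander: amber dropper bottle with white cap, 34 mm in diameter, 70 mm high, loose. Origin: centre of its underside.
- cuvettes: bystander: white rack 36 x 60 mm with four clear cuvettes, 43 mm high, loose. Origin: centre of its underside.
Mind the look-alikes: they are no part of the job. What is shaped like the part that bears objective_blue but turquoise is not meant.

How it is judged:
On the way:
1. one of the objectives stands released, upright inside the ring of the grey stand ((((horizontal distance between objective_red and stand_spare below 0.013 m and z of objective_red in the frame of stand_spare between 0.029 and 0.038 m and angle between objective_red's own z axis and vertical below 0.12 rad and linear speed of lens_red below 0.02 m/s) and contact force between the fingers and lens_red below 0.2 N) or ((horizontal distance between objective_yellow and stand_spare below 0.013 m and z of objective_yellow in the frame of stand_spare between 0.029 and 0.038 m and angle between objective_yellow's own z axis and vertical below 0.12 rad and linear speed of lens_yellow below 0.02 m/s) and contact force between the fingers and lens_yellow below 0.2 N) or ((horizontal distance between objective_blue and stand_spare below 0.013 m and z of objective_blue in the frame of stand_spare between 0.029 and 0.038 m and angle between objective_blue's own z axis and vertical below 0.12 rad and linear speed of lens_blue below 0.02 m/s) and contact force between the fingers and lens_blue below 0.2 N))), for 0.2 s.
At the end, for the whole second after the job is handed in: Each objective stands upright (within 0.12 rad) and at rest on the floor inside the ring of its own colour, its axis within 13 mm of the ring's centre and its centre point 29 to 38 mm above the table (horizontal distance between objective_red and stand_red below 0.013 m and z of objective_red in the frame of stand_red between 0.029 and 0.038 m and angle between each of objective_red, objective_yellow, objective_blue's own z axis and vertical below 0.12 rad and linear speed of each of lens_red, lens_yellow, lens_blue below 0.02 m/s and horizontal distance between objective_yellow and stand_yellow below 0.013 m and z of objective_yellow in the frame of stand_yellow between 0.029 and 0.038 m and horizontal distance between objective_blue and stand_blue below 0.013 m and z of objective_blue in the frame of stand_blue between 0.029 and 0.038 m); the robot touches nothing.
It fails at once if an objective is toppled (leans more than 0.9 rad) (angle between any of objective_red, objective_yellow, objective_blue's own z axis and vertical above 0.9 rad).
It fails at once if an objective is let fall: out of the fingers while its centre point is more than 52 mm above the table (foot over 18 mm above a stand's floor) ((height (world z) of objective_red above 0.052 m and contact force between the fingers and lens_red below 0.05 N) or (height (world z) of objective_yellow above 0.052 m and contact force between the fingers and lens_yellow below 0.05 N) or (height (world z) of objective_blue above 0.052 m and contact force between the fingers and lens_blue below 0.05 N)).
It fails at once if the glass dish is shifted by more than 20 mm or tipped (distance of dish from where it was at the start of the episode above 0.02 m or angle between dish's own z axis and vertical above 0.5 rad).
It fails at once if the dropper bottle is shifted by more than 20 mm or tipped (distance of dropper from where it was at the start of the episode above 0.02 m or angle between dropper's own z axis and vertical above 0.5 rad).
It fails at once if the cuvette rack is shifted by more than 20 mm or tipped (distance of cuvettes from where it was at the start of the episode above 0.02 m or angle between cuvettes's own z axis and vertical above 0.5 rad).
It also fails if it takes over 115 s, if anything falls off the work surface, if the arm or the gripper's body presses on something with over 40 N, if the wrist force passes 120 N, or if a joint passes its speed limit or range.

## Working session

There is one attempt and no reset: what is moved stays moved. The work goes in short steps, Python scripts to look and compute and a tool call to move; the robot and the scene stay as the last step left them, time stands still between calls to the robot, and variables do not carry over. Pictures are saved under pics/ and viewed, about 12 in all and at most 16, crops included, and the job is handed in when it is done.

Besides the shell and the picture viewer there is one more tool, called as a command line: name --pt "numbers of a row" for each row, then --argument value for the rest. carry_out: Moves the arm, as the interface text tells. Its arguments: {"type":"object","properties":{"targets":{"type":"array","items":{"type":"array","items":{"type":"number"}}}},"required":["targets"]}

```bash
mkdir -p pics && cat > h.py <<'E'
import numpy as np, cv2
from bench import robot
def snap(n,f):
    s=robot.snapshot(n); cv2.imwrite('pics/'+f,s['image'][:,:,::-1]); np.savez('pics/'+f+'.npz',K=s['camera_matrix'],P=s['pose']); return s
def ray(f,u,v,z):
    d=np.load('pics/'+f+'.npz');K,P=d['K'],d['P']
    c=np.linalg.inv(K)@[u,v,1]; r=P[:3,:3]@(c*[1,-1,-1]); o=P[:3,3]
    return o+r*(z-o[2])/r[2]
def proj(f,p):
    d=np.load('pics/'+f+'.npz');K,P=d['K'],d['P']
    c=P[:3,:3].T@(np.array(p)-P[:3,3]); q=K@(c*[1,-1,-1]); return q[:2]/q[2]
E
python3 - <<'E'
from h import *
for n in('top','side'):
    s=snap(n,n+'0.png'); print(s['camera_matrix'],s['pose'].round(3), [k for k in s])
o=robot.get_obs(); print(o)
E
```

```text
[[477.97520614   0.         314.3437653 ]
 [  0.         477.97520614 233.36653852]
 [  0.           0.           1.        ]] [[-0.005  0.993 -0.116  0.475]
 [-1.    -0.008 -0.019 -0.015]
 [-0.02   0.116  0.993  0.933]
 [ 0.     0.     0.     1.   ]] ['image', 'camera_matrix', 'pose']
[[559.32634152   0.         317.47540484]
 [  0.         559.32634152 236.64393422]
 [  0.           0.           1.        ]] [[ 0.991  0.074 -0.112  0.453]
 [-0.134  0.545 -0.828 -0.769]
 [-0.001  0.835  0.55   0.584]
 [ 0.     0.     0.     1.   ]] ['image', 'camera_matrix', 'pose']
{'time': 0.1, 'joint_positions': array([-1.23711382e+00,  8.78725113e-02,  1.37205857e+00, -2.51394441e-05,
        1.68359934e+00, -1.03108138e-01]), 'qvel': array([ 6.29257289e-04,  8.22485483e-04, -4.55245928e-03,  5.85509302e-05,
        7.35488301e-06,  6.73975895e-04]), 'joint_torque': array([ 1.93616463e-03, -3.41249728e+01, -3.03303087e+01,  7.19591556e-02,
        3.03940137e-02, -9.09046389e-05]), 'tool_pos': array([ 0.23249394, -0.49791353,  0.20444851]), 'ee_rot': array([-1.66101142,  1.5688584 ,  1.91736908]), 'wrist_force': array([-0.7104831 ,  0.25247354, -0.40637895]), 'wrist_torque': array([ 0.01512434,  0.01568502, -0.04556879]), 'width': 0.09403026258299607}
```

View pics/top0.png

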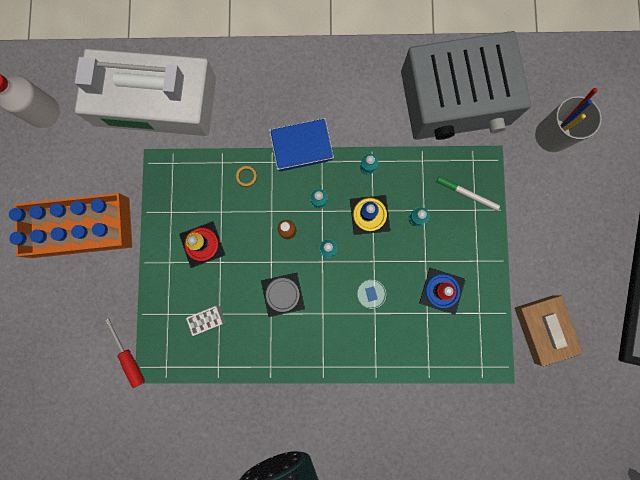

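View pics/side0.png

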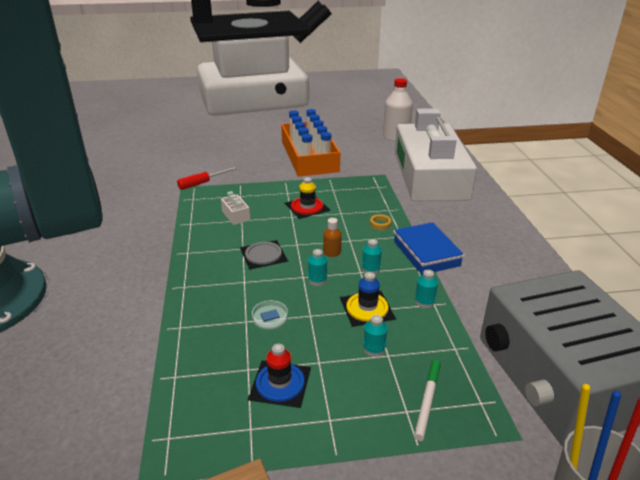

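Candidates (top image):
- Red objective, nose at (448,292), on the blue stand (443,291).
- Blue objective, nose at (369,210), on the yellow stand (370,214).
- Yellow objective, nose at (193,241), on the red stand (202,244).
- Empty grey stand at (283,294).
- Not meant: the turquoise look-alikes at (319,198), (329,248), (370,162) and (420,216), the dropper at (287,229), the dish at (371,294) and the loose ring at (246,176).

```bash
cat > m.py <<'E'
from h import *
f='top0.png'
im=cv2.imread('pics/'+f); hsv=cv2.cvtColor(im,cv2.COLOR_BGR2HSV)
C={'red':(202,244,[(0,8),(172,180)]),'yellow':(370,214,[(22,35)]),'blue':(443,291,[(105,125)]),'spare':(283,294,None)}
tiles=[]
for n,(u,v,hs) in C.items():
    x0,y0=u-28,v-28
    t=hsv[y0:y0+56,x0:x0+56]
    if hs: m=sum(((t[...,0]>=a)&(t[...,0]<=b)&(t[...,1]>120)&(t[...,2]>70)) for a,b in hs).astype(np.uint8)
    else: m=((t[...,1]<40)&(t[...,2]>60)).astype(np.uint8)
    k,l,st,ce=cv2.connectedComponentsWithStats(m)
    i=1+st[1:,4].argmax(); pts=np.argwhere(l==i)[:,::-1]+[x0,y0]
    hull=cv2.convexHull(pts.astype(np.int32))[:,0]
    w=np.array([ray(f,a,b,.008)[:2] for a,b in hull])
    (cx,cy),r=cv2.minEnclosingCircle((w*1000).astype(np.float32))
    # black foot
    print(n,'ring c',round(cx,1),round(cy,1),'r',round(r,1),'px',proj(f,[cx/1e3,cy/1e3,.008]).round(1), 'bbox',pts.min(0),pts.max(0))
    tl=cv2.resize(im[y0:y0+56,x0:x0+56],(392,280*392//280),interpolation=cv2.INTER_CUBIC)
    tl=cv2.resize(tl,(300,300)); 
    for g in range(0,56,10):
        cv2.putText(tl,str(x0+g),(int(g*300/56),10),0,.35,(255,255,255)); cv2.putText(tl,str(y0+g),(0,int(g*300/56)+4),0,.35,(255,255,255))
    tiles.append(tl)
cv2.imwrite('pics/c0.png',np.vstack([np.hstack(tiles[:2]),np.hstack(tiles[2:])]))
# side view crops
for n,(u,v) in {'red':(444,291),'blue':(370,214),'yellow':(201,244)}.items(): print(n)
for nm,p in {'red nose':(448,292),'blue nose':(369,210),'yel nose':(193,241)}.items():print(nm,ray(f,*p,.064).round(4))
for nm,p in {'dish':(371,294),'dropper':(287,229),'cuv':(204,320),'t1':(319,198),'t2':(329,248),'t3':(370,162),'t4':(420,216)}.items():print(nm,ray(f,*p,.04).round(3))
E
python3 m.py
```

```text
red ring c 564.7 224.6 r 33.2 px [200.8 243.9] bbox [184 228] [217 260]
yellow ring c 621.1 -105.3 r 33.2 px [369.6 213.9] bbox [353 198] [386 230]
blue ring c 471.7 -241.8 r 33.1 px [442.6 290.6] bbox [426 274] [459 308]
spare ring c 466.2 65.2 r 32.9 px [282.2 294.4] bbox [266 278] [299 311]
red
blue
yellow
red nose [ 0.4694 -0.2377  0.064 ]
blue nose [ 0.6196 -0.099   0.064 ]
yel nose [0.5648 0.2247 0.064 ]
dish [ 0.466 -0.102  0.04 ]
dropper [0.589 0.054 0.04 ]
cuv [0.42  0.207 0.04 ]
t1 [ 0.647 -0.007  0.04 ]
t2 [ 0.552 -0.025  0.04 ]
t3 [ 0.716 -0.105  0.04 ]
t4 [ 0.611 -0.197  0.04 ]
```

View pics/c0.png

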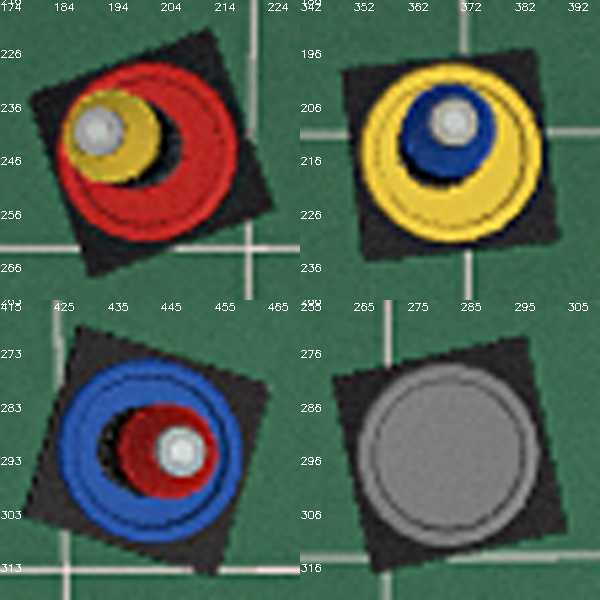

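```bash
cat >> h.py <<'E'
from scipy.spatial.transform import Rotation as Ro
def state():
    o=robot.get_obs(); R=Ro.from_euler('xyz',o['ee_rot']).as_matrix(); return o,R
def togo(x,y,z):
    o,R=state(); d=np.array([x,y,z])-o['tool_pos']
    print('t',round(o['time'],2),'pos',o['tool_pos'].round(4),'F',o['wrist_force'].round(1),'w',round(o['width'],4),'togo cm',(R.T@d*100).round(2))
E
python3 - <<'E'
from h import *
f='top0.png'
for nm,p in {'red':(448.3,290.7),'blue':(370.4,208),'yel':(191.9,239.9)}.items():print(nm,ray(f,*p,.064).round(4))
o,R=state(); print(R.round(3))
togo(.4717,-.24,.115)
E
```

```text
red [ 0.4717 -0.2383  0.064 ]
blue [ 0.6233 -0.1016  0.064 ]
yel [0.5669 0.2267 0.064 ]
[[-0.001  0.423 -0.906]
 [ 0.002 -0.906 -0.423]
 [-1.    -0.002 -0.   ]]
t 0.1 pos [ 0.2325 -0.4979  0.2044] F [-0.7  0.3 -0.4] w 0.094 togo cm [  8.98 -13.23 -32.58]
```

carry_out --pt "0 0 -1.65 -4.07 0" --pt "0 0 -1.65 -4.07 0" --pt "0 0 -1.65 -4.07 0" --pt "0 0 -1.65 -4.07 0" --pt "0 1 -1.65 -4.07 0" --pt "0 2 -1.65 -4.07 0" --pt "0 3 -1.65 -4.07 0" --pt "0 3 -1.65 -4.07 0" --pt "0 0 0 0 0" --pt "0 0 0 0 0"

```text
time: 1.1
tool_pos: [0.4678, -0.2439, 0.1177]
ee_rot: [-0.812, 1.568, 2.769]
wrist_force: [-0.2, -0.8, 0.8]
width: 0.0935
```

```bash
python3 - <<'E'
from h import *
togo(.4717,-.24,.016)
s=snap('side','s1.png'); t=snap('top','t1.png')
c=lambda f,u,v,r:cv2.resize(cv2.imread('pics/'+f)[v-r:v+r,u-r:u+r],(400,400),interpolation=cv2.INTER_CUBIC)
cv2.imwrite('pics/c1.png',np.hstack([c('s1.png',279,350,100),c('t1.png',443,291,50)]))
E
```

```text
t 1.1 pos [ 0.4678 -0.2439  0.1177] F [-0.2 -0.8  0.8] w 0.0935 togo cm [10.17 -0.16 -0.54]
```

View pics/c1.png

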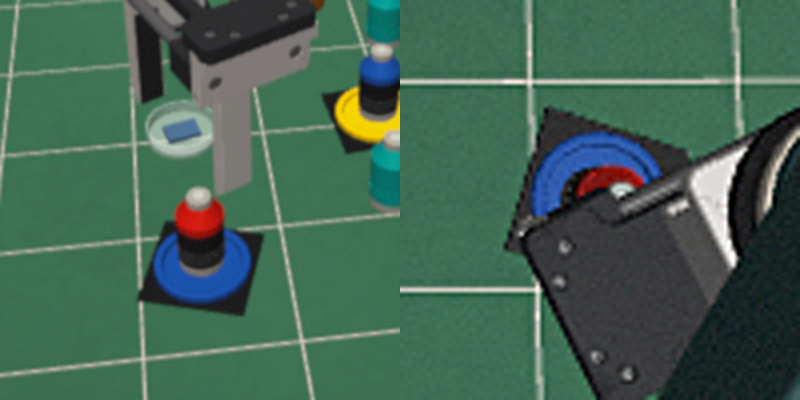

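```bash
python3 - <<'E'
from h import *
o,R=state()
p=o['tool_pos']
print(proj('s1.png',p), [proj('s1.png',p+s*.047*R[:,1]).round(1) for s in(1,-1)], 'lens nose seen (278,345) pred',proj('s1.png',[.4717,-.24,.064]))
E
```

```text
[273.23962193 319.26944265] [array([292.6, 341.9]), array([255.6, 298.7])] lens nose seen (278,345) pred [277.52364665 348.48337693]
```

carry_out --pt "0 0 -0.16 -0.54 0" --pt "0 2 0 0 0" --pt "0 2 0 0 0" --pt "0 2 0 0 0" --pt "0 1.5 0 0 0" --pt "0 1.2 0 0 0" --pt "0 0.8 0 0 0" --pt "0 0.4 0 0 0" --pt "0 0 0 0 0" --pt "0 0 0 0 0" --pt "0 0 0 0 0"

```text
time: 2.3
tool_pos: [0.4731, -0.2415, 0.0209]
ee_rot: [2.106, 1.569, -0.598]
wrist_force: [-0.4, 0.1, 1.0]
width: 0.0939
```

```bash
python3 - <<'E'
from h import *
togo(.4717,-.24,.016)
s=snap('side','s2.png')
c=lambda f,u,v,r:cv2.resize(cv2.imread('pics/'+f)[v-r:v+r,u-r:u+r],(500,500),interpolation=cv2.INTER_CUBIC)
cv2.imwrite('pics/c2.png',c('s2.png',279,360,70))
E
```

```text
t 2.3 pos [ 0.4731 -0.2415  0.0209] F [-0.4  0.1  1. ] w 0.0939 togo cm [ 0.49 -0.2   0.06]
```

View pics/c2.png

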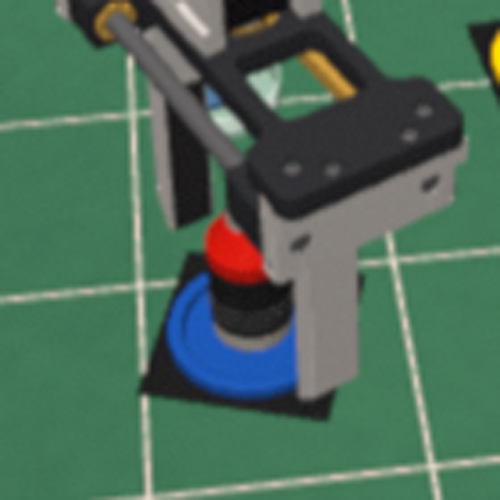

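carry_out --pt "0.1 0.3 -0.1 0.05 0" --pt "0.2 0.2 -0.1 0 0" --pt "0.3 0 0 0 0" --pt "0.4 0 0 0 0" --pt "0.45 0 0 0 0" --pt "0.5 0 0 0 0" --pt "0.53 0 0 0 0" --pt "0.56 0 0 0 0" --pt "0.59 0 0 0 0" --pt "0.62 0 0 0 0" --pt "0.65 0 0 0 0" --pt "0.7 0 0 0 0" --pt "0.8 0 0 0 0" --pt "0.8 0 0 0 0" --pt "0.8 0 0 0 0" --pt "0.8 0 0 0 0"

```text
time: 3.95
tool_pos: [0.4712, -0.2395, 0.015]
ee_rot: [-1.25, 1.571, 2.328]
wrist_force: [-0.8, 1.9, 1.4]
width: 0.0313
```

```bash
python3 - <<'E'
from h import *
togo(.4717,-.24,.016)
s=snap('side','s3.png')
c=lambda f,u,v,r:cv2.resize(cv2.imread('pics/'+f)[v-r:v+r,u-r:u+r],(500,500),interpolation=cv2.INTER_CUBIC)
cv2.imwrite('pics/c3.png',c('s3.png',279,360,70))
E
```

```text
t 3.95 pos [ 0.4712 -0.2395  0.015 ] F [-0.8  1.9  1.4] w 0.0313 togo cm [-0.1   0.07 -0.03]
```

View pics/c3.png

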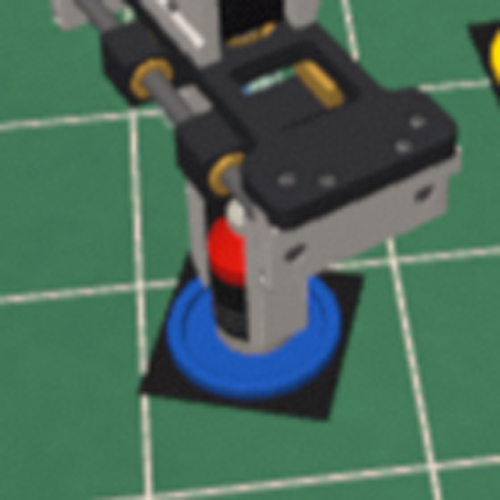

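carry_out --pt "0.8 -0.3 0 0 0" --pt "0.8 -0.7 0 0 0" --pt "0.8 -1.5 0 0 0" --pt "0.8 -2 0 0 0" --pt "0.8 -2 0 0 0" --pt "0.8 -2 0 0 0" --pt "0.8 -1.5 0 0 0" --pt "0.8 0 0 0 0" --pt "0.8 0 0 0 0"

```text
time: 4.9
tool_pos: [0.4711, -0.2396, 0.115]
ee_rot: [1.425, 1.571, -1.28]
wrist_force: [-0.0, 0.7, -1.2]
width: 0.0313
```

```bash
python3 - <<'E'
from h import *
togo(.4662,.0652,.115)
E
```

```text
t 4.9 pos [ 0.4711 -0.2396  0.115 ] F [-0.   0.7 -1.2] w 0.0313 togo cm [-1.000e-02 -2.783e+01 -1.245e+01]
```

carry_out --pt "0.8 0 -1 -0.45 0" --pt "0.8 0 -2 -0.9 0" --pt "0.8 0 -3 -1.35 0" --pt "0.8 0 -3 -1.35 0" --pt "0.8 0 -3 -1.35 0" --pt "0.8 0 -3 -1.35 0" --pt "0.8 0 -3 -1.35 0" --pt "0.8 0 -3 -1.35 0" --pt "0.8 0 -3 -1.35 0" --pt "0.8 0 -2 -0.9 0" --pt "0.8 0 -1.8 -0.75 0" --pt "0.8 0 0 0 0" --pt "0.8 0 0 0 0" --pt "0.8 0 0 0 0"

```text
time: 6.3
tool_pos: [0.4659, 0.0645, 0.1144]
ee_rot: [-0.011, 1.569, -2.716]
wrist_force: [0.6, -0.8, -1.2]
width: 0.0314
```

```bash
python3 - <<'E'
from h import *
togo(.4662,.0652,.016)
s=snap('side','s4.png')
c=lambda f,u,v,r:cv2.resize(cv2.imread('pics/'+f)[v-r:v+r,u-r:u+r],(500,500),interpolation=cv2.INTER_CUBIC)
cv2.imwrite('pics/c4.png',c('s4.png',264,230,70))
print(proj('s4.png',[.4662,.0652,.004]),proj('s4.png',[.4662,.0652,.104]))
E
```

```text
t 6.3 pos [0.4659 0.0645 0.1144] F [ 0.6 -0.8 -1.2] w 0.0314 togo cm [ 9.84 -0.05 -0.07]
[263.13903328 252.9596644 ] [259.96684336 205.01422562]
```

View pics/c4.png

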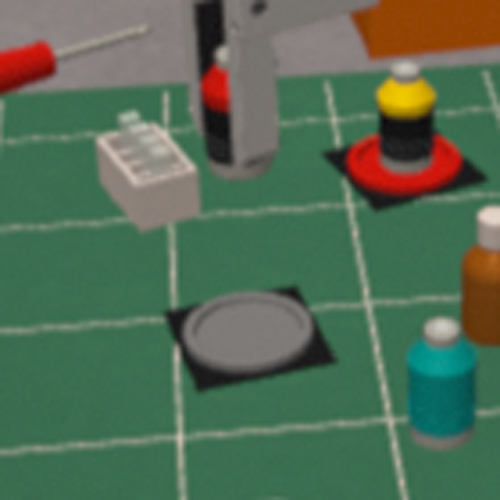

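carry_out --pt "0.8 1 -0.05 -0.07 0" --pt "0.8 2 0 0 0" --pt "0.8 2 0 0 0" --pt "0.8 1.5 0 0 0" --pt "0.8 1.2 0 0 0" --pt "0.8 0.8 0 0 0" --pt "0.8 0.5 0 0 0" --pt "0.8 0.3 0 0 0" --pt "0.8 0.2 0 0 0" --pt "0.8 0.2 0 0 0" --pt "0.8 0 0 0 0" --pt "0.8 0 0 0 0" --pt "0.8 0 0 0 0"

```text
time: 7.65
tool_pos: [0.4671, 0.0658, 0.0184]
ee_rot: [2.611, 1.57, -0.094]
wrist_force: [-0.6, -0.7, -0.9]
width: 0.0317
```

```bash
python3 - <<'E'
from h import *
togo(.4662,.0652,.0152)
E
```

```text
t 7.65 pos [0.4671 0.0658 0.0184] F [-0.6 -0.7 -0.9] w 0.0317 togo cm [0.32 0.02 0.1 ]
```

Not yet in contact; lower the last 3 mm in small steps.

carry_out --pt "0.8 0.1 0 0 0" --pt "0.8 0.1 0 0 0" --pt "0.8 0.1 0 0 0" --pt "0.8 0 0 0 0" --pt "0.8 0 0 0 0"

```text
time: 8.15
tool_pos: [0.4669, 0.0658, 0.0151]
ee_rot: [2.245, 1.571, -0.46]
wrist_force: [-0.0, 0.1, -1.0]
width: 0.0318
```

carry_out --pt "0.8 0.05 0 0 0" --pt "0.8 0 0 0 0" --pt "0.8 0 0 0 0"

```text
time: 8.45
tool_pos: [0.4669, 0.0657, 0.015]
ee_rot: [2.083, 1.571, -0.621]
wrist_force: [-2.1, 0.3, 3.1]
width: 0.0316
```

carry_out --pt "0.66 0 0 0 0" --pt "0.63 0 0 0 0" --pt "0.6 0 0 0 0" --pt "0.5 0 0 0 0" --pt "0.3 0 0 0 0" --pt "0.1 0 0 0 0" --pt "0 0 0 0 0" --pt "0 0 0 0 0" --pt "0 -0.5 0 0 0" --pt "0 -1.5 0 0 0" --pt "0 -2.5 0 0 0" --pt "0 -3 0 0 0" --pt "0 -2.5 0 0 0" --pt "0 0 0 0 0" --pt "0 0 0 0 0"

```text
time: 9.95
tool_pos: [0.4671, 0.0658, 0.1149]
ee_rot: [2.674, 1.57, -0.031]
wrist_force: [0.4, -0.4, 0.5]
width: 0.094
```

```bash
python3 - <<'E'
from h import *
togo(.622,-.1030,.115)
s=snap('side','s5.png')
c=lambda f,u,v,r:cv2.resize(cv2.imread('pics/'+f)[v-r:v+r,u-r:u+r],(500,500),interpolation=cv2.INTER_CUBIC)
cv2.imwrite('pics/c5.png',c('s5.png',264,230,70))
E
```

```text
t 9.95 pos [0.4671 0.0658 0.1149] F [ 0.4 -0.4  0.5] w 0.094 togo cm [ 1.000e-02  2.185e+01 -6.900e+00]
```

View pics/c5.png

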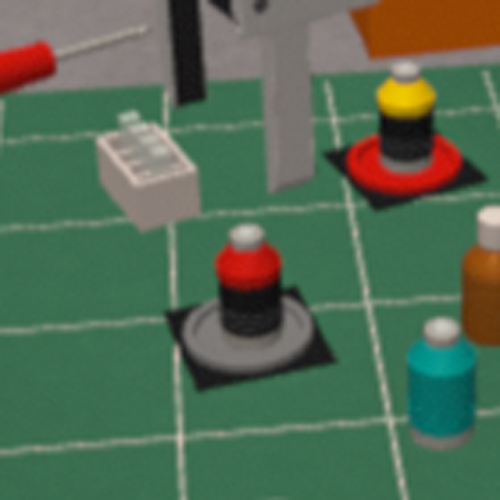

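Red now stands upright and centred on the grey stand. Next, blue.

carry_out --pt "0 0 1.5 -0.5 0" --pt "0 0 3 -0.9 0" --pt "0 0 3 -0.95 0" --pt "0 0 3 -0.95 0" --pt "0 0 3 -0.95 0" --pt "0 0 3 -0.95 0" --pt "0 0 3 -0.95 0" --pt "0 0 1.6 -0.5 0" --pt "0 0 0.8 -0.3 0" --pt "0 0 0 0 0" --pt "0 0 0 0 0" --pt "0 0 0 0 0"

```text
time: 11.2
tool_pos: [0.6219, -0.1025, 0.1144]
ee_rot: [-0.847, 1.57, 2.732]
wrist_force: [0.1, 0.7, -0.4]
width: 0.0939
```

```bash
python3 - <<'E'
from h import *
togo(.6228,-.102,.0152)
s=snap('side','s6.png')
c=lambda f,u,v,r:cv2.resize(cv2.imread('pics/'+f)[v-r:v+r,u-r:u+r],(500,500),interpolation=cv2.INTER_CUBIC)
cv2.imwrite('pics/c6.png',c('s6.png',368,280,70))
o,R=state();p=o['tool_pos'].copy();p[2]=.02
print([((proj('s6.png',p+s*.047*R[:,1])-[298,210])*500/140).round(0) for s in(1,-1,0)])
print([((proj('s6.png',[.6228,-.102,z])-[298,210])*500/140).round(0) for z in(.004,.064)])
E
```

```text
t 11.2 pos [ 0.6219 -0.1025  0.1144] F [ 0.1  0.7 -0.4] w 0.0939 togo cm [ 9.92 -0.   -0.11]
[array([315., 372.]), array([186., 257.]), array([248., 313.])]
[array([248., 340.]), array([255., 232.])]
```

View pics/c6.png

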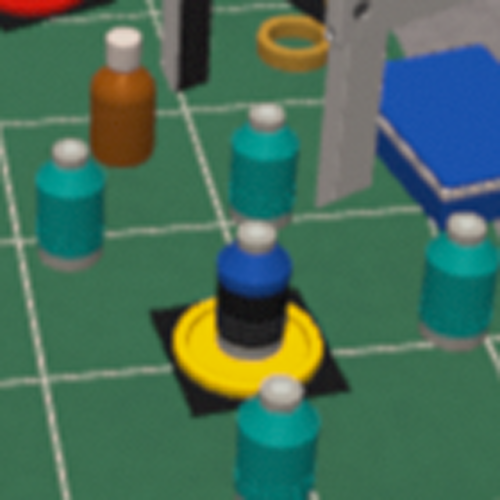

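carry_out --pt "0 1 0 -0.1 0" --pt "0 2 0 0 0" --pt "0 2 0 0 0" --pt "0 2 0 0 0" --pt "0 1.5 0 0 0" --pt "0 0.8 0 0 0" --pt "0 0.4 0 0 0" --pt "0 0.2 0 0 0" --pt "0 0 0 0 0" --pt "0 0 0 0 0" --pt "0 0 0 0 0"

```text
time: 12.35
tool_pos: [0.6239, -0.1031, 0.0165]
ee_rot: [2.394, 1.569, -0.311]
wrist_force: [-0.2, -0.2, 0.1]
width: 0.0943
```

```bash
python3 - <<'E'
from h import *
togo(.6228,-.102,.0150)
E
```

```text
t 12.35 pos [ 0.6239 -0.1031  0.0165] F [-0.2 -0.2  0.1] w 0.0943 togo cm [ 0.15 -0.14  0.06]
```

carry_out --pt "0.1 0.1 -0.1 0.05 0" --pt "0.2 0.05 0 0 0" --pt "0.3 0 0 0 0" --pt "0.4 0 0 0 0" --pt "0.45 0 0 0 0" --pt "0.5 0 0 0 0" --pt "0.53 0 0 0 0" --pt "0.56 0 0 0 0" --pt "0.59 0 0 0 0" --pt "0.62 0 0 0 0" --pt "0.65 0 0 0 0" --pt "0.7 0 0 0 0" --pt "0.8 0 0 0 0" --pt "0.8 0 0 0 0" --pt "0.8 0 0 0 0" --pt "0.8 0 0 0 0"

```text
time: 13.95
tool_pos: [0.6225, -0.1021, 0.0141]
ee_rot: [-2.924, 1.571, 0.654]
wrist_force: [-0.2, 1.0, 0.1]
width: 0.0311
```

carry_out --pt "0.8 -0.3 0 0 0" --pt "0.8 -0.7 0 0 0" --pt "0.8 -1.5 0 0 0" --pt "0.8 -2 0 0 0" --pt "0.8 -2 0 0 0" --pt "0.8 -2 0 0 0" --pt "0.8 -2 0 0 0" --pt "0.8 -0.5 0 0 0" --pt "0.8 0 0 0 0" --pt "0.8 0 0 0 0"

```text
time: 14.95
tool_pos: [0.622, -0.1021, 0.1233]
ee_rot: [-0.546, 1.57, 3.032]
wrist_force: [-0.4, 0.7, -1.0]
width: 0.0317
```

```bash
python3 - <<'E'
from h import *
togo(.4717,-.2418,.125)
E
```

```text
t 14.95 pos [ 0.622  -0.1021  0.1233] F [-0.4  0.7 -1. ] w 0.0317 togo cm [-0.15  6.3  19.53]
```

carry_out --pt "0.8 0 0.4 1.2 0" --pt "0.8 0 0.8 2.5 0" --pt "0.8 0 0.9 2.8 0" --pt "0.8 0 0.9 2.8 0" --pt "0.8 0 0.9 2.8 0" --pt "0.8 0 0.9 2.8 0" --pt "0.8 0 0.8 2.5 0" --pt "0.8 0 0.5 1.5 0" --pt "0.8 0 0.2 0.6 0" --pt "0.8 0 0 0 0" --pt "0.8 0 0 0 0" --pt "0.8 0 0 0 0"

```text
time: 16.15
tool_pos: [0.4731, -0.241, 0.124]
ee_rot: [-2.569, 1.57, 1.011]
wrist_force: [0.4, 0.9, -2.1]
width: 0.0316
```

```bash
python3 - <<'E'
from h import *
togo(.4717,-.2418,.0150)
E
```

```text
t 16.15 pos [ 0.4731 -0.241   0.124 ] F [ 0.4  0.9 -2.1] w 0.0316 togo cm [1.09e+01 1.00e-02 1.60e-01]
```

carry_out --pt "0.8 1 0 0.1 0" --pt "0.8 2 0 0.05 0" --pt "0.8 2 0 0 0" --pt "0.8 2 0 0 0" --pt "0.8 1.5 0 0 0" --pt "0.8 1 0 0 0" --pt "0.8 0.5 0 0 0" --pt "0.8 0.3 0 0 0" --pt "0.8 0.2 0 0 0" --pt "0.8 0.2 0 0 0" --pt "0.8 0.1 0 0 0" --pt "0.8 0 0 0 0" --pt "0.8 0 0 0 0" --pt "0.8 0 0 0 0"

```text
time: 17.55
tool_pos: [0.4712, -0.2425, 0.0163]
ee_rot: [2.05, 1.57, -0.655]
wrist_force: [-0.4, 0.3, -2.1]
width: 0.0312
```

carry_out --pt "0.8 0.1 0 0 0" --pt "0.8 0.1 0 0 0" --pt "0.8 0 0 0 0" --pt "0.8 0 0 0 0"

```text
time: 17.95
tool_pos: [0.4711, -0.2424, 0.0141]
ee_rot: [1.401, 1.571, -1.304]
wrist_force: [-0.9, -0.5, -1.8]
width: 0.0316
```

carry_out --pt "0.8 0.05 0 0 0" --pt "0.8 0.05 0 0 0" --pt "0.8 0 0 0 0"

```text
time: 18.25
tool_pos: [0.4711, -0.2424, 0.014]
ee_rot: [1.652, 1.571, -1.052]
wrist_force: [-2.4, 1.7, 5.1]
width: 0.0315
```

Contact is made, so release and rise.

carry_out --pt "0.66 0 0 0 0" --pt "0.63 0 0 0 0" --pt "0.6 0 0 0 0" --pt "0.5 0 0 0 0" --pt "0.3 0 0 0 0" --pt "0.1 0 0 0 0" --pt "0 0 0 0 0" --pt "0 0 0 0 0" --pt "0 -0.5 0 0 0" --pt "0 -1.5 0 0 0" --pt "0 -2.5 0 0 0" --pt "0 -3 0 0 0" --pt "0 -2.5 0 0 0" --pt "0 0 0 0 0" --pt "0 0 0 0 0"

```text
time: 19.75
tool_pos: [0.4713, -0.2425, 0.1135]
ee_rot: [2.06, 1.569, -0.645]
wrist_force: [-0.3, -0.3, -1.3]
width: 0.0941
```

```bash
python3 - <<'E'
from h import *
togo(.5664,.2257,.125)
s=snap('side','s7.png')
c=lambda f,u,v,r:cv2.resize(cv2.imread('pics/'+f)[v-r:v+r,u-r:u+r],(400,400),interpolation=cv2.INTER_CUBIC)
cv2.imwrite('pics/c7.png',np.hstack([c('s7.png',279,360,70),c('s7.png',307,195,40)]))
print([((proj('s7.png',[.5664,.2257,z])-[267,155])*5).round(0) for z in(.004,.064)])
E
```

```text
t 19.75 pos [ 0.4713 -0.2425  0.1135] F [-0.3 -0.3 -1.3] w 0.0941 togo cm [ -1.18 -38.4  -28.43]
[array([203., 250.]), array([201., 120.])]
```

View pics/c7.png

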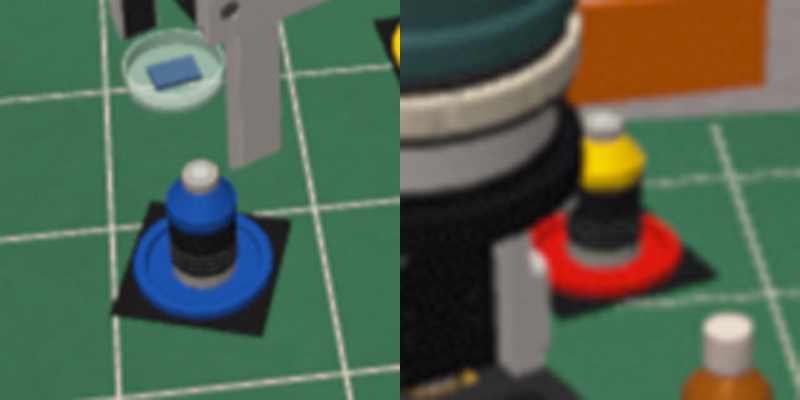

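carry_out --pt "0 -0.6 -1.4 -1 0" --pt "0 -0.6 -2.7 -2 0" --pt "0 0 -3.2 -2.4 0" --pt "0 0 -3.2 -2.4 0" --pt "0 0 -3.2 -2.4 0" --pt "0 0 -3.2 -2.4 0" --pt "0 0 -3.2 -2.4 0" --pt "0 0 -3.2 -2.4 0" --pt "0 0 -3.2 -2.4 0" --pt "0 0 -3.2 -2.4 0" --pt "0 0 -3.2 -2.4 0" --pt "0 0 -2.7 -2 0" --pt "0 0 -1.4 -1 0" --pt "0 0 -0.6 -0.4 0" --pt "0 0 0 0 0" --pt "0 0 0 0 0" --pt "0 0 0 0 0"

```text
time: 21.5
tool_pos: [0.5658, 0.2153, 0.1251]
ee_rot: [1.089, 1.57, -1.617]
wrist_force: [-0.1, 0.3, -0.2]
width: 0.0938
```

```bash
python3 - <<'E'
from h import *
togo(.5664,.2257,.015)
E
```

```text
t 21.5 pos [0.5658 0.2153 0.1251] F [-0.1  0.3 -0.2] w 0.0938 togo cm [11.01 -0.92 -0.5 ]
```

carry_out --pt "0 0 -0.5 -0.3 0" --pt "0 0.5 -0.42 -0.2 0" --pt "0 1.5 0 0 0" --pt "0 2 0 0 0" --pt "0 2 0 0 0" --pt "0 2 0 0 0" --pt "0 1.5 0 0 0" --pt "0 0.8 0 0 0" --pt "0 0.4 0 0 0" --pt "0 0 0 0 0" --pt "0 0 0 0 0" --pt "0 0 0 0 0"

```text
time: 22.7
tool_pos: [0.5672, 0.2275, 0.0193]
ee_rot: [2.957, 1.569, 0.252]
wrist_force: [-0.0, 0.6, -0.0]
width: 0.0938
```

```bash
python3 - <<'E'
from h import *
togo(.5664,.2257,.015)
E
```

```text
t 22.7 pos [0.5672 0.2275 0.0193] F [-0.   0.6 -0. ] w 0.0938 togo cm [0.43 0.13 0.15]
```

carry_out --pt "0.1 0.3 0.1 0.1 0" --pt "0.2 0.1 0 0 0" --pt "0.3 0 0 0 0" --pt "0.4 0 0 0 0" --pt "0.45 0 0 0 0" --pt "0.5 0 0 0 0" --pt "0.53 0 0 0 0" --pt "0.56 0 0 0 0" --pt "0.59 0 0 0 0" --pt "0.62 0 0 0 0" --pt "0.65 0 0 0 0" --pt "0.7 0 0 0 0" --pt "0.8 0 0 0 0" --pt "0.8 0 0 0 0" --pt "0.8 0 0 0 0" --pt "0.8 0 0 0 0"

```text
time: 24.3
tool_pos: [0.5659, 0.226, 0.0141]
ee_rot: [-3.035, 1.571, 0.543]
wrist_force: [-1.3, 1.5, 0.8]
width: 0.0315
```

carry_out --pt "0.8 -0.3 0 0 0" --pt "0.8 -0.7 0 0 0" --pt "0.8 -1.5 0 0 0" --pt "0.8 -2 0 0 0" --pt "0.8 -2 0 0 0" --pt "0.8 -2 0 0 0" --pt "0.8 -2 0 0 0" --pt "0.8 -0.5 0 0 0" --pt "0.8 0 0 0 0" --pt "0.8 0 0 0 0"

```text
time: 25.3
tool_pos: [0.5654, 0.2257, 0.1233]
ee_rot: [-0.011, 1.569, -2.716]
wrist_force: [-0.4, 1.5, -2.4]
width: 0.0315
```

```bash
python3 - <<'E'
from h import *
togo(.6211,-.1053,.125)
E
```

```text
t 25.3 pos [0.5654 0.2257 0.1233] F [-0.4  1.5 -2.4] w 0.0315 togo cm [-0.16 32.35  8.95]
```

carry_out --pt "0.8 0 1.1 0.3 0" --pt "0.8 0 2.2 0.6 0" --pt "0.8 0 3 0.83 0" --pt "0.8 0 3 0.83 0" --pt "0.8 0 3 0.83 0" --pt "0.8 0 3 0.83 0" --pt "0.8 0 3 0.83 0" --pt "0.8 0 3 0.83 0" --pt "0.8 0 3 0.83 0" --pt "0.8 0 3 0.83 0" --pt "0.8 0 2.5 0.7 0" --pt "0.8 0 1.5 0.4 0" --pt "0.8 0 1 0.3 0" --pt "0.8 0 0 0 0" --pt "0.8 0 0 0 0" --pt "0.8 0 0 0 0"

```text
time: 26.9
tool_pos: [0.6214, -0.1033, 0.1241]
ee_rot: [-1.753, 1.57, 1.827]
wrist_force: [1.2, -0.7, -2.1]
width: 0.0314
```

```bash
python3 - <<'E'
from h import *
togo(.6211,-.1053,.0141)
E
```

```text
t 26.9 pos [ 0.6214 -0.1033  0.1241] F [ 1.2 -0.7 -2.1] w 0.0314 togo cm [11.    0.17  0.12]
```

carry_out --pt "0.8 1 0.15 0.1 0" --pt "0.8 2 0 0 0" --pt "0.8 2 0 0 0" --pt "0.8 2 0 0 0" --pt "0.8 1.5 0 0 0" --pt "0.8 1 0 0 0" --pt "0.8 0.5 0 0 0" --pt "0.8 0.3 0 0 0" --pt "0.8 0.2 0 0 0" --pt "0.8 0.2 0 0 0" --pt "0.8 0.1 0 0 0" --pt "0.8 0 0 0 0" --pt "0.8 0 0 0 0" --pt "0.8 0 0 0 0"

```text
time: 28.3
tool_pos: [0.6214, -0.1064, 0.0163]
ee_rot: [2.237, 1.57, -0.468]
wrist_force: [-0.1, 0.4, -1.7]
width: 0.0313
```

carry_out --pt "0.8 0.1 0 0 0" --pt "0.8 0.1 0 0 0" --pt "0.8 0 0 0 0" --pt "0.8 0 0 0 0"

```text
time: 28.7
tool_pos: [0.6213, -0.1064, 0.0141]
ee_rot: [2.06, 1.571, -0.644]
wrist_force: [0.6, 0.6, -2.0]
width: 0.0318
```

carry_out --pt "0.8 0.05 0 0 0" --pt "0.8 0.05 0 0 0" --pt "0.8 0 0 0 0"

```text
time: 29.0
tool_pos: [0.6213, -0.1064, 0.014]
ee_rot: [2.207, 1.57, -0.498]
wrist_force: [-2.0, 0.8, 4.5]
width: 0.0315
```

carry_out --pt "0.66 0 0 0 0" --pt "0.63 0 0 0 0" --pt "0.6 0 0 0 0" --pt "0.5 0 0 0 0" --pt "0.3 0 0 0 0" --pt "0.1 0 0 0 0" --pt "0 0 0 0 0" --pt "0 0 0 0 0" --pt "0 -0.5 0 0 0" --pt "0 -1.5 0 0 0" --pt "0 -2.5 0 0 0" --pt "0 -3 0 0 0" --pt "0 -2.5 0 0 0" --pt "0 0 0 0 0" --pt "0 0 0 0 0"

```text
time: 30.5
tool_pos: [0.6217, -0.1065, 0.1142]
ee_rot: [2.389, 1.569, -0.316]
wrist_force: [0.5, -0.8, -0.1]
width: 0.0941
```

```bash
python3 - <<'E'
from h import *
togo(.4669,.0657,.1135)
s=snap('side','s8.png')
c=lambda f,u,v,r:cv2.resize(cv2.imread('pics/'+f)[v-r:v+r,u-r:u+r],(400,400),interpolation=cv2.INTER_CUBIC)
cv2.imwrite('pics/c8.png',np.hstack([c('s8.png',368,290,60),c('s8.png',263,230,60)]))
print([((proj('s8.png',[.4669,.0657,z])-[203,170])*400/120).round(0) for z in(.004,.064)])
E
```

```text
t 30.5 pos [ 0.6217 -0.1065  0.1142] F [ 0.5 -0.8 -0.1] w 0.0941 togo cm [ 2.000e-02 -2.215e+01  6.740e+00]
[array([202., 276.]), array([196., 182.])]
```

View pics/c8.png

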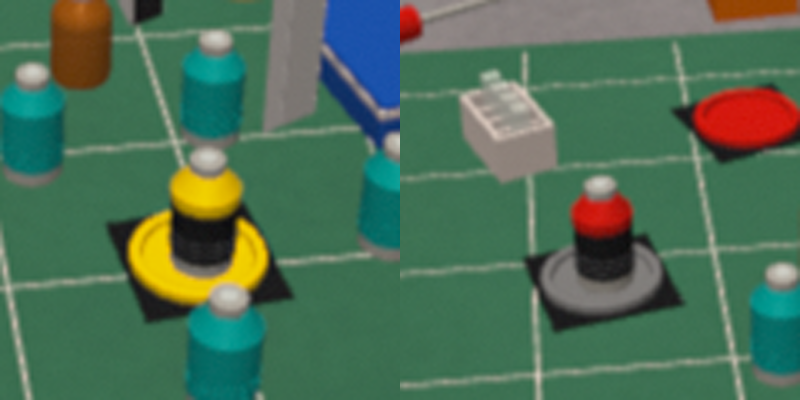

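Yellow is centred in its ring, and red is unmoved on the grey stand. Last exchange: red.

carry_out --pt "0 0 -1.5 0.5 0" --pt "0 0 -3 0.9 0" --pt "0 0 -3 0.9 0" --pt "0 0 -3 0.9 0" --pt "0 0 -3 0.9 0" --pt "0 0 -3 0.9 0" --pt "0 0 -3 0.9 0" --pt "0 0 -1.7 0.5 0" --pt "0 0 -1 0.3 0" --pt "0 0 0 0 0" --pt "0 0 0 0 0" --pt "0 0 0 0 0"

```text
time: 31.75
tool_pos: [0.4673, 0.0657, 0.1129]
ee_rot: [1.445, 1.57, -1.261]
wrist_force: [0.3, -0.4, -0.4]
width: 0.0941
```

```bash
python3 - <<'E'
from h import *
togo(.4672,.0657,.0145)
E
```

```text
t 31.75 pos [0.4673 0.0657 0.1129] F [ 0.3 -0.4 -0.4] w 0.0941 togo cm [ 9.84 -0.01  0.01]
```

carry_out --pt "0 1 0 0 0" --pt "0 2 0 0 0" --pt "0 2 0 0 0" --pt "0 2 0 0 0" --pt "0 1.5 0 0 0" --pt "0 0.8 0 0 0" --pt "0 0.4 0 0 0" --pt "0 0.15 0 0 0" --pt "0 0 0 0 0" --pt "0 0 0 0 0" --pt "0 0 0 0 0"

```text
time: 32.85
tool_pos: [0.4672, 0.0665, 0.0153]
ee_rot: [2.661, 1.569, -0.043]
wrist_force: [1.2, 0.7, -0.2]
width: 0.0937
```

carry_out --pt "0.1 0 0 0 0" --pt "0.2 0 0 0 0" --pt "0.3 0 0 0 0" --pt "0.4 0 0 0 0" --pt "0.45 0 0 0 0" --pt "0.5 0 0 0 0" --pt "0.53 0 0 0 0" --pt "0.56 0 0 0 0" --pt "0.59 0 0 0 0" --pt "0.62 0 0 0 0" --pt "0.65 0 0 0 0" --pt "0.7 0 0 0 0" --pt "0.8 0 0 0 0" --pt "0.8 0 0 0 0" --pt "0.8 0 0 0 0" --pt "0.8 0 0 0 0"

```text
time: 34.45
tool_pos: [0.4667, 0.0664, 0.0146]
ee_rot: [1.567, 1.571, -1.138]
wrist_force: [0.7, -0.7, 0.1]
width: 0.0316
```

carry_out --pt "0.8 -0.3 0 0 0" --pt "0.8 -0.7 0 0 0" --pt "0.8 -1.5 0 0 0" --pt "0.8 -2 0 0 0" --pt "0.8 -2 0 0 0" --pt "0.8 -2 0 0 0" --pt "0.8 -2 0 0 0" --pt "0.8 -0.5 0 0 0" --pt "0.8 0 0 0 0" --pt "0.8 0 0 0 0"

```text
time: 35.45
tool_pos: [0.4659, 0.0665, 0.1236]
ee_rot: [-0.388, 1.569, -3.093]
wrist_force: [-0.3, -0.0, -0.7]
width: 0.0313
```

```bash
python3 - <<'E'
from h import *
togo(.5647,.2246,.125)
E
```

```text
t 35.45 pos [0.4659 0.0665 0.1236] F [-0.3 -0.  -0.7] w 0.0313 togo cm [ -0.16 -10.15 -15.64]
```

carry_out --pt "0.8 0 -0.7 -1 0" --pt "0.8 0 -1.3 -2 0" --pt "0.8 0 -1.6 -2.5 0" --pt "0.8 0 -1.6 -2.5 0" --pt "0.8 0 -1.6 -2.5 0" --pt "0.8 0 -1.6 -2.5 0" --pt "0.8 0 -1.1 -1.7 0" --pt "0.8 0 -0.7 -0.9 0" --pt "0.8 0 0 0 0" --pt "0.8 0 0 0 0" --pt "0.8 0 0 0 0"

```text
time: 36.55
tool_pos: [0.5644, 0.2241, 0.1244]
ee_rot: [0.376, 1.57, -2.329]
wrist_force: [-0.0, -0.5, -0.9]
width: 0.0312
```

```bash
python3 - <<'E'
from h import *
togo(.5647,.2246,.0146)
E
```

```text
t 36.55 pos [0.5644 0.2241 0.1244] F [-0.  -0.5 -0.9] w 0.0312 togo cm [10.98 -0.04 -0.06]
```

carry_out --pt "0.8 1 0 0 0" --pt "0.8 2 0 0 0" --pt "0.8 2 0 0 0" --pt "0.8 2 0 0 0" --pt "0.8 1.5 0 0 0" --pt "0.8 1 0 0 0" --pt "0.8 0.5 0 0 0" --pt "0.8 0.3 0 0 0" --pt "0.8 0.2 0 0 0" --pt "0.8 0.2 0 0 0" --pt "0.8 0.1 0 0 0" --pt "0.8 0 0 0 0" --pt "0.8 0 0 0 0" --pt "0.8 0 0 0 0"

```text
time: 37.95
tool_pos: [0.565, 0.2249, 0.0168]
ee_rot: [2.823, 1.57, 0.119]
wrist_force: [0.4, 0.2, -0.4]
width: 0.0315
```

carry_out --pt "0.8 0.1 0 0 0" --pt "0.8 0.1 0 0 0" --pt "0.8 0 0 0 0" --pt "0.8 0 0 0 0"

```text
time: 38.35
tool_pos: [0.5649, 0.2249, 0.0147]
ee_rot: [2.751, 1.571, 0.046]
wrist_force: [0.5, 0.2, -0.4]
width: 0.032
```

carry_out --pt "0.8 0.05 0 0 0" --pt "0.8 0.05 0 0 0" --pt "0.8 0 0 0 0"

```text
time: 38.65
tool_pos: [0.5649, 0.2249, 0.0146]
ee_rot: [2.701, 1.57, -0.004]
wrist_force: [-2.4, -0.1, 4.4]
width: 0.0314
```

carry_out --pt "0.66 0 0 0 0" --pt "0.63 0 0 0 0" --pt "0.6 0 0 0 0" --pt "0.5 0 0 0 0" --pt "0.3 0 0 0 0" --pt "0.1 0 0 0 0" --pt "0 0 0 0 0" --pt "0 0 0 0 0" --pt "0 -0.5 0 0 0" --pt "0 -1.5 0 0 0" --pt "0 -2.5 0 0 0" --pt "0 -3 0 0 0" --pt "0 -3 0 0 0" --pt "0 -3 0 0 0" --pt "0 -3 0 0 0" --pt "0 0 0 0 0"

```text
time: 40.25
tool_pos: [0.5677, 0.2258, 0.1864]
ee_rot: [2.987, 1.558, 0.283]
wrist_force: [0.1, -0.4, 1.1]
width: 0.0942
```

carry_out --pt "0 0 1 3 0" --pt "0 0 2 4 0" --pt "0 0 2 4 0" --pt "0 0 2 4 0" --pt "0 0 2 3 0" --pt "0 0 1 2 0" --pt "0 0 0 0 0" --pt "0 0 0 0 0" --pt "0 0 0 0 0"

```text
time: 41.15
tool_pos: [0.4263, 0.0503, 0.1784]
ee_rot: [-1.907, 1.57, 1.672]
wrist_force: [0.4, -0.0, -0.2]
width: 0.094
```

```bash
python3 - <<'E'
from h import *
snap('side','s9.png');snap('top','t9.png')
E
```

```text
(no output)
```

View pics/s9.png

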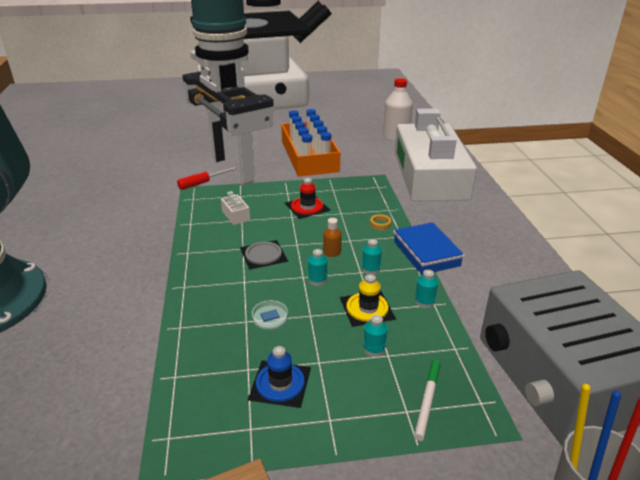

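View pics/t9.png

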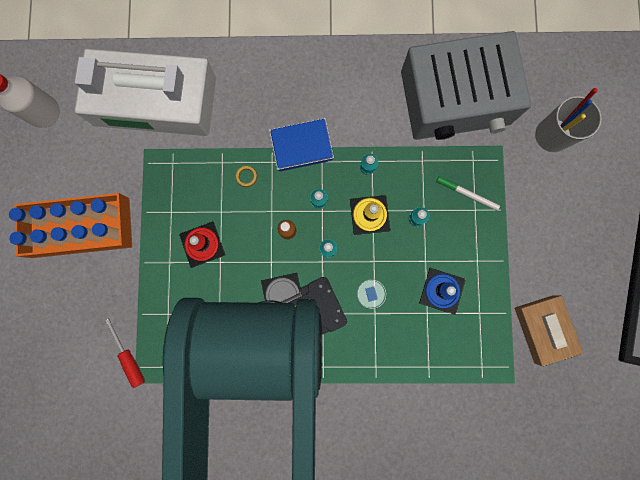

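```bash
python3 - <<'E'
from h import *
C={'red':((564.7,224.6),(194,240.5)),'yellow':((621.1,-105.3),(373,209.5)),'blue':((471.7,-241.8),(450.5,291))}
for n,(c,p) in C.items(): print(n,(ray('t9.png',*p,.064)[:2]*1000-c).round(1))
o=robot.get_obs(); print(o['time'],np.abs(o['qvel']).max())
robot.close_job()
E
```

```text
red [ 1.  -1.8]
yellow [-0.6 -1. ]
blue [-0.6 -0.4]
41.25 0.0018568370211227985
the job is handed in; nothing more can be done
```

All three objectives now stand upright in the rings of their own colours, and the job is handed in after about 41 s of robot time. No verdict was reported.

- **Moves:** red went from the blue stand to the grey stand, then blue from yellow to blue, yellow from red to yellow, and red from grey to red. Each was lowered in small steps until contact (about 3–5 N) before the fingers opened.
- **Last checks:** in the final pictures the nose of each objective is within about 2 mm of its ring's centre, against a limit of 13 mm. The dish, dropper bottle, cuvette rack and turquoise look-alikes appear unmoved. The arm was raised clear of the objects and at rest.
- **Deviations:** moves sometimes stopped several millimetres short (10 mm at most), which I corrected each time. No check failed.

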